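Pull the gripped lever out of the leaning caddy and clamp it in the vise

ROBOT

A 6-joint arm with a two-finger parallel gripper is mounted at the origin on a cart in front of the work surface, level with it; the furniture and walls round the work are solid. World frame = base frame: x ahead of the robot, y to its left, z up, the work surface at z = 0. Lengths are in mm, angles in degrees, forces in N, time in s.
With the tool pointing down it reaches from about 350 to 850 mm from the base axis. Payload 8.1 kg.
Tool frame: the origin (TCP) lies midway between the tips of the shut fingers; the grasp point (between the pads) lies 19 mm behind it; z points along the fingers, y is the line along which they close (so a half turn about z gives the same grasp; the last joint's range is limited). The gripper opens to 85 mm and grips with 20 to 120 N. Pads are 22 mm wide; open, the fingers measure 114 mm over their backs; the gripper's body (76 mm by 85 mm) begins 54 mm behind the grasp point. The pads swing forward as they close: fully open they stand 13 mm farther back than shut.
Start: joints at [-74.737, 7.471, 85.268, -0, 87.261, -4.893], TCP at [206.773, -563.25, 231.292] pointing down, gripper open.
Joint ranges: [-169.43, 169.43], [-51.17, 129.36], [1.28, 143.12], [-76.62, 256.62], [0, 156.53], [-152.29, 152.29]. Speed limits (degrees/s): [136.94, 136.94, 159.86, 180, 180, 180].

INTERFACE

Orientations are given as [roll, pitch, yaw] about the fixed x, y, z axes, in that order (R = Rz(yaw) Ry(pitch) Rx(roll)).
In Python, from bench import sensors, optics, r gives the robot as it stands.
- The arm moves only by the tool apply_moves, never from a script. Its argument "targets" is a list of rows, each a list of 7 numbers: the shift along the tool's x, y, z in mm, then the turn, a rotation vector about the tool's x, y, z in rad, then the closure, from 0 (fully open) to 1 (shut). In form: [[x, y, z, wx, wy, wz, claw], ...]. A call has 1 to 20 rows; each row shifts and turns the commanded pose from where the row before left it, along the tool's axes as they then stand; what a row does not reach is not made up. A row lasts 1/8 s, in which the tool goes at most 62.5 mm and 10.7 degrees, less where a joint would pass 70% of its speed; a pose out of reach is approached as far as the arm can. A call is refused whole if a number of a shift passes 62.5 or a number of a turn 0.188, either way. A call with a gripper value outside its range is refused whole. The fingers move at their own pace and stop on an object; "force" is the grip in N (left out, the last holds). Time passes only in rows, so rows that do not move let the fingers close. It gives the time, the measured TCP pose, the force, the opening and the grip force at its end, in the units of the state.
- sensors.sense(): the state, without advancing time (a new reading comes with each control period).
- optics.snapshot(name): name is "side" or "top" or "wrist"; returns the picture (400x640x3 uint8, red, green, blue); there is no depth.
- optics.get_calibration(name): a dict with "camera_matrix" (3x3 intrinsics, pixels), "pose" (4x4, takes a point from camera to world coordinates). Camera axes: x right, y down, z forward; pixel columns grow to the right and rows downward; lengths in mm; the calibration is good to about 2 mm. A picture is of the moment at which its call begins: read the wrist's pose just before it. get_calibration takes no time and is no camera call; for the wrist camera it gives the pose at the moment of the call.
- r.hand_in(): hands the job in; it is judged then, once.
The state is a dict: "time": time; "joint_pos": joint angles; "qd": joint speeds; "joint_efforts": joint torques, N m; "tool_pos": TCP position; "tcp_rot": TCP orientation; "ft_force": force on the tool from outside, world axes, zero at the start; "wrist_torque": the same for the moment, N m; "finger_gap": finger opening in mm; "grip_force": force on a finger pad.
Only numpy, scipy, OpenCV 4.12 (cv2) and the standard library are available. Lean on these libraries where they do the work, as an engineer would, in place of code of your own. Each camera call takes 0.05 s, during which the arm holds its last target. There are 200 camera calls.

TASK

The stall's cup sealer needs the rubber grip on its pull lever renewed. Pull the lever with the black rubber grip out of the leaning tool caddy, lay its bare square shank flat on the bed of the vise, along the jaws and between them with the rubber grip just outside the jaws at either end, then wind the crank until the moving jaw holds the shank tight against the fixed jaw, and let go. Leave the other tools in the caddy, and do not knock or push aside the bottles and the flask standing round about.

Things in the scene. Friction and masses are not known exactly. Their poses are not given: they have to be found in the camera images.
- lever: lever to clamp: steel bar 14x14 mm, bare for 117 mm from the foot, 25 mm collar to 122 mm, then black rubber grip, diameter 35 mm, to 198 mm; about 0.2 kg, mass centre 85 mm from the foot. Origin: centre of the foot end; z along it to the grip. It stands foot down in one bay of the caddy, its +x flat on the rear wall, leaning 42 degrees from vertical; about 95 mm stand out
- lever_shank (a point): point on the lever's centre line 60 mm from the foot (middle of the bare shank); axes as the lever's
- lever_grip_mid (a point): point on the lever's centre line 160 mm from the foot (middle of the rubber grip)
- knob_lever: another lever in another bay, to be left there: square steel bar 14x14 mm with a black ball-like knob 31 mm in diameter at its top, 185 mm long in all. Origin and axes as the lever's
- spanner: open-ended spanner in the third bay, to be left there, 151 mm long, 26 mm wide, 8 mm thick, jaws down, about 46 mm of it standing out. Origin at its foot end, z along it upwards
- caddy: screwed-down steel caddy; three bays at y = -83, 0, +83 mm, each 80 mm wide, 50 mm deep, leaning 42 degrees from vertical to +x. Rear wall (under the tools) 105 mm along the lean, its rim 92 mm up at x = 0; front wall 63 mm along the lean, its rim 95 mm up at x = -65 mm. Origin: on the table, z up; foot plate x = -115 to 20, y = -126 to 126 mm
- vise: grey drill-press vise bolted to a fixed plywood board, 190x150x18 mm. Origin on the table, z up. Jaws close along x and run along y (y = -50 to 50 mm); crank at the -x end. Bed 50 mm up; fixed jaw's face at x = 20 mm, jaws' tops 90 mm up; end plate of the screw at x = -100 mm, 89 mm high
- vise_jaw: the vise's moving jaw, 100 mm wide along y, 40 mm high. Origin: foot of its face, on the bed; the vise's axes. At crank value 0 the face is at x = -16 mm in the vise's frame (jaws 36 mm apart); winding moves it towards the fixed jaw by 8 mm a turn until it meets something
- vise_crank (a joint): crank in rad, 0 to 26, at first 0 to 6.3; grows as the jaw closes, clockwise seen from the crank's end (looking along the vise's +x). At 0 and each full turn the handle is straight above the screw, whose axis runs along the vise's x at y = 0, 68 mm above the table; handle 36 mm off the axis. Crank and handle travel along with the jaw. It stays where it is left
- crank_grip (a point): middle of the crank's handle, a freely turning black sleeve 16 mm in diameter and 54 mm long, parallel to the vise's x; at crank value 0 it is at x = -181 mm in the vise's frame. Its axes turn with the crank
- teal_bottle: green detergent bottle, 48x78x233 mm, standing. Origin: centre of its foot
- sauce_bottle: dark sauce bottle, 53 mm in diameter, 146 mm high, standing. Origin: centre of its foot
- flask_white: white plastic flask, 67 mm in diameter, 122 mm high, standing. Origin: centre of its foot

How it is judged (in metres and radians):
On the way, in this order (a step that is already met when the one before it is completed fails the run):
1. the lever has been pulled up out of its bay (height (world z) of lever above 0.09 m), for 0.1 s.
2. the bare shank lies on the bed between the still open jaws (z of lever_shank in the frame of vise between 0.045 and 0.066 m and y of lever_shank in the frame of vise between -0.05 and 0.05 m and x of lever_shank in the frame of vise between -0.016 and 0.02 m and angle between the z axis of lever and the y axis of vise, either way round below 0.35 rad and x of vise_jaw in the frame of vise below 0 m), for 0.2 s.
At the end, for the whole second after the job is handed in: Lever at rest and level on the vise bed (7 mm), along the jaws (0.1 rad), mid-shank within 40 mm of the jaws' middle, moving jaw (face past x = 3 mm) pressing its shank with over 8 N. Knob lever and spanner within 40 mm, bottles and flask within 50 mm of their start (contact force between vise_jaw and lever above 8 N and x of vise_jaw in the frame of vise above 0.003 m and z of lever_shank in the frame of vise between 0.05 and 0.064 m and y of lever_shank in the frame of vise between -0.04 and 0.04 m and angle between the z axis of lever and the y axis of vise, either way round below 0.1 rad and linear speed of lever below 0.02 m/s and distance of each of knob_lever, spanner from where it was at the start of the episode below 0.04 m and distance of each of teal_bottle, sauce_bottle, flask_white from where it was at the start of the episode below 0.05 m); the robot touches nothing.
It fails at once if a bottle or the flask is knocked over (angle between any of teal_bottle, sauce_bottle, flask_white's own z axis and vertical above 0.6 rad).
It also fails if it takes over 72 s, if anything falls off the work surface, if the arm or the gripper's body presses on something with over 40 N, if the wrist force passes 120 N, or if a joint passes its speed limit or range.

## Working session

There is one attempt and no reset: what is moved stays moved. The work goes in short steps, Python scripts to look and compute and a tool call to move; the robot and the scene stay as the last step left them, time stands still between calls to the robot, and variables do not carry over. Pictures are saved under pics/ and viewed, at most 10 in all, crops included, and the job is handed in when it is done.

Besides the shell and the picture viewer there is one more tool, called after "Request:" by a JSON object that holds its "name" and its "arguments", one argument or row to a line. apply_moves: Moves the arm, as the interface text tells. Its arguments: {"type":"object","properties":{"targets":{"type":"array"},"force":{"type":"number"}},"required":["targets"]}

```bash
mkdir -p pics; ls; python3 - <<'E'
from bench import sensors, optics, r
import cv2
print(sensors.sense())
for n in("side","top","wrist"):
    c=optics.get_calibration(n);print(n,c["camera_matrix"],c["pose"])
    cv2.imwrite(f"pics/{n}0.png",optics.snapshot(n)[:,:,::-1])
E
```

```text
pics
{'time': 0.0, 'joint_pos': array([-7.47368816e+01,  7.51463407e+00,  8.53297319e+01,  2.74609722e-04,
        8.72604620e+01, -4.89297404e+00]), 'qd': array([-0.01461796, -0.00646841, -0.05133518, -0.03390873,  0.02867823,
       -0.01523849]), 'joint_efforts': array([-1.09204073e-03, -5.69395924e+01, -5.00563502e+01, -4.06132949e-04,
        1.45513960e-02, -6.89589569e-06]), 'tool_pos': array([ 206.626895  , -562.71843835,  230.2450245 ]), 'tcp_rot': array([-1.79895577e+02, -9.21454128e-03,  2.01560707e+01]), 'ft_force': array([-0.33410196, -0.07594808, -0.18167564]), 'wrist_torque': array([-0.04343208,  0.0269524 , -0.02827145]), 'grip_force': 0.0, 'finger_gap': 85.87343926999941}
side [[474.52369187   0.         326.09877446]
 [  0.         474.52369187 202.99822673]
 [  0.           0.           1.        ]] [[-9.79783348e-01 -1.08649897e-01  1.67987473e-01  3.01827011e+02]
 [-2.00055072e-01  5.25371585e-01 -8.27020354e-01  1.19028008e+03]
 [ 1.59983132e-03 -8.43907517e-01 -5.36486293e-01  9.00034567e+02]
 [ 0.00000000e+00  0.00000000e+00  0.00000000e+00  1.00000000e+00]]
top [[394.11108386   0.         319.89254343]
 [  0.         394.11108386 196.86157538]
 [  0.           0.           1.        ]] [[ 1.81427309e-02 -9.85096072e-01  1.71045520e-01  3.53737148e+02]
 [-9.99829048e-01 -1.72650295e-02  6.61763341e-03 -4.16847826e+01]
 [-3.56589872e-03 -1.71136342e-01 -9.85240903e-01  1.08586048e+03]
 [ 0.00000000e+00  0.00000000e+00  0.00000000e+00  1.00000000e+00]]
wrist [[284.22483714   0.         318.66847306]
 [  0.         284.22483714 200.0905115 ]
 [  0.           0.           1.        ]] [[ 3.44479333e-01 -8.88818834e-01 -3.02216924e-01  2.83577474e+02]
 [-9.38791132e-01 -3.26922561e-01 -1.08594889e-01 -5.35061959e+02]
 [-2.28034828e-03  3.21127263e-01 -9.47033305e-01  3.74560017e+02]
 [ 0.00000000e+00  0.00000000e+00  0.00000000e+00  1.00000000e+00]]
```

View pics/top0.png

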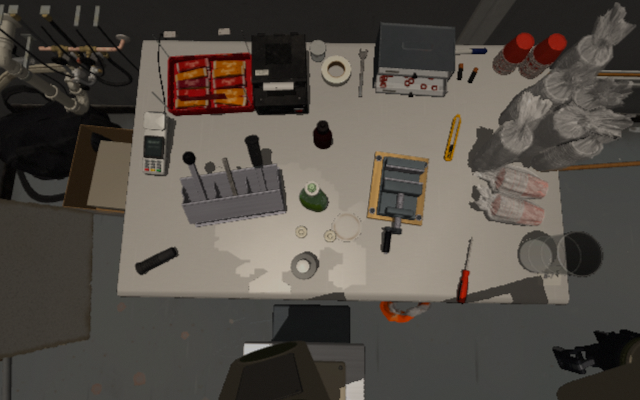

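View pics/side0.png

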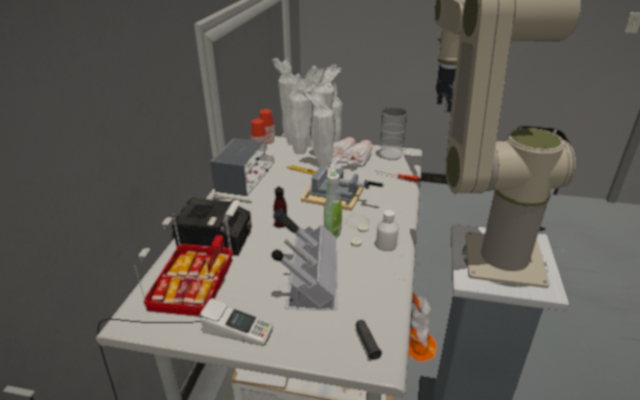

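```bash
python3 - <<'E'
import cv2
a=cv2.imread("pics/top0.png")
c=a[125:225,170:300];cv2.imwrite("pics/c1.png",cv2.resize(c,None,fx=6,fy=6,interpolation=cv2.INTER_CUBIC))
c=cv2.convertScaleAbs(a[140:260,350:450],alpha=1.5);cv2.imwrite("pics/c2.png",cv2.resize(c,None,fx=5,fy=5,interpolation=cv2.INTER_CUBIC))
E
```

```text
(no output)
```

View pics/c1.png

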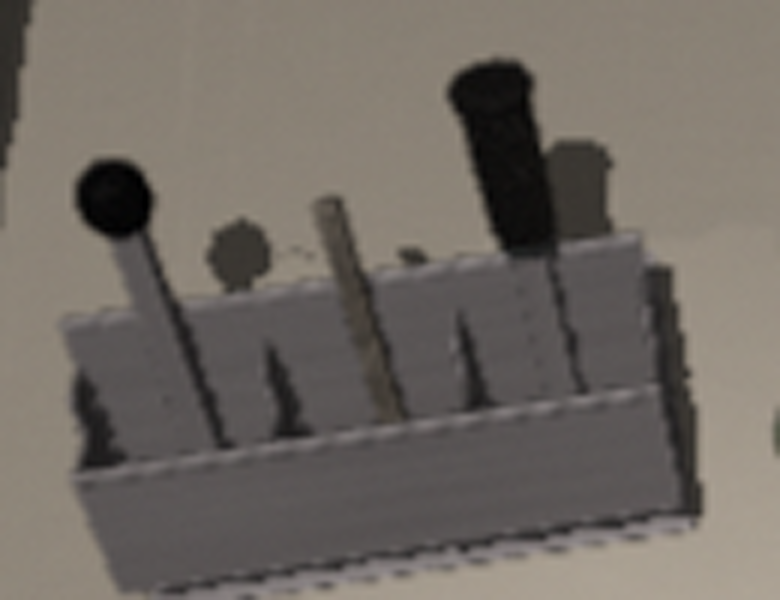

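View pics/c2.png

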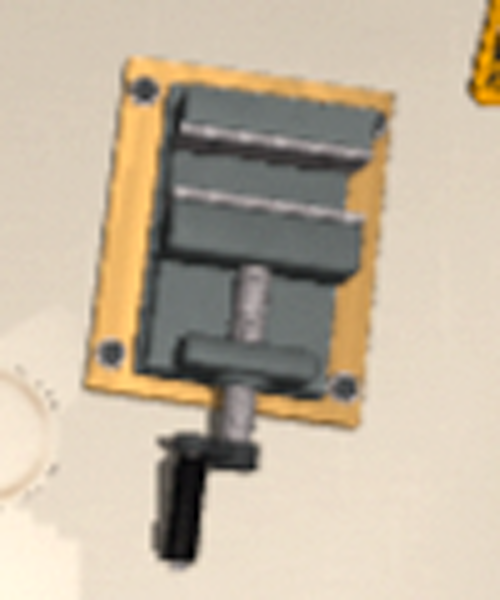

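```bash
cat > h.py <<'E'
import numpy as np
from scipy.optimize import least_squares
from scipy.spatial.transform import Rotation as R
def proj(cal,P):
    K,T=np.array(cal["camera_matrix"]),np.array(cal["pose"])
    c=(np.atleast_2d(P)-T[:3,3])@T[:3,:3]
    return (c@K.T)[:,:2]/c[:,2:]
def atz(cal,uv,z):
    K,T=np.array(cal["camera_matrix"]),np.array(cal["pose"])
    d=T[:3,:3]@np.linalg.solve(K,[*uv,1]);o=T[:3,3]
    return o+d*(z-o[2])/d[2]
def w(p,P): # planar pose x,y,yaw(deg)
    P=np.atleast_2d(P).astype(float);return P@R.from_euler('z',p[2],degrees=True).as_matrix().T+[p[0],p[1],0]
E
python3 - <<'E'
from h import *
from bench import optics
c=optics.get_calibration("top")
o=np.array
uv1=o([[65,322],[640,237],[78,480],[657,388]])/6+[170,125]
def f(p):return (proj(c,w(p,[[0,125,92],[0,-125,92],[-65,125,95],[-65,-125,95]]))-uv1).ravel()
s=least_squares(f,[450,250,10]);print("caddy",s.x,s.fun.round(1))
tip=o([494,75])/6+[170,125];base=o([525,243])/6+[170,125]
print("lever est tip z",w(s.x,[[63,-83,165]]),"tip@165",atz(c,tip,165),"grip start @120",atz(c,base,120))
uv2=o([[127,57],[393,95],[87,387],[357,425]])/5+[350,140]
def f(p):return (proj(c,w(p,[[p[3],75,18],[p[3],-75,18],[p[3]-190,75,18],[p[3]-190,-75,18]]))-uv2).ravel()
uv3=o([[183,140],[370,165]])/5+[350,140]
g=lambda p:np.r_[f(p),(proj(c,w(p,[[20,50,90],[20,-50,90]]))-uv3).ravel()]
s=least_squares(g,[550,-230,-8,80]);print("vise",s.x,s.fun.round(1))
uv4=o([[177,184],[362,212]])/5+[350,140]
for u in uv4: print("jaw",R.from_euler('z',-s.x[2],degrees=True).apply(atz(c,u,90)-[s.x[0],s.x[1],0]))
u=o([185,510])/5+[350,140]
for z in (32,50,68,85,104): print("handle",z,R.from_euler('z',-s.x[2],degrees=True).apply(atz(c,u,z)-[s.x[0],s.x[1],0]))
for n,u,z in(("teal",(313,195),60),("sauce",(322,135),70),("flask",(304,265),60)):print(n,atz(c,u,z))
E
```

```text
caddy [586.62289674 201.99002043   9.8778115 ] [-0.1  0.9 -0.   0.6 -0.3 -1.   0.4 -0.5]
lever est tip z [[662.92742439 131.02792449 165.        ]] tip@165 [657.51604862 131.76949497 165.        ] grip start @120 [598.9801984  123.70173026 120.        ]
vise [ 580.11348684 -251.92372693   -7.30885101   83.37149392] [ 0.1 -0.4  0.2 -0.5 -0.4  0.3  0.5  0.6 -0.7 -0.2  0.3  0.2]
jaw [-4.05891017 48.38165254 90.        ]
jaw [ -4.98209634 -47.70531343  90.        ]
handle 32 [-165.46125515   15.73720477   32.        ]
handle 50 [-166.92709789   18.53823891   50.        ]
handle 68 [-168.39294063   21.33927305   68.        ]
handle 85 [-169.77734767   23.98469419   85.        ]
handle 104 [-171.32462611   26.94134134  104.        ]
teal [536.51061477 -16.48037692  60.        ]
sauce [699.0372666  -37.46489888  70.        ]
flask [353.73639629   2.750075    60.        ]
```

Request:
{"name": "apply_moves", "arguments": {
  "targets": [
    [44,-28,-9,0,0,0,0],
    [44,-28,-9,0,0,0,0],
    [44,-28,-9,0,0,0,0],
    [44,-28,-9,0,0,0,0],
    [44,-28,-9,0,0,0,0],
    [44,-28,-9,0,0,0,0],
    [44,-28,-9,0,0,0,0],
    [44,-28,-9,0,0,0,0],
    [0,0,0,0,0,0.16,0],
    [0,0,0,0,0,0.16,0],
    [0,0,0,0,0,0.16,0],
    [0,0,0,0,0,0,0]
  ]
}}

```text
time: 1.65
tool_pos: [459.9, -231.5, 303.0]
tcp_rot: [-180.0, 0.0, -7.3]
ft_force: [-0.5, -0.6, -0.6]
finger_gap: 85.1
grip_force: 0.0
```

```bash
python3 - <<'E'
from bench import sensors, optics
import cv2,pickle
c=optics.get_calibration("wrist");im=optics.snapshot("wrist");pickle.dump(c,open("w1.pkl","wb"))
cv2.imwrite("pics/w1.png",im[:,:,::-1]);cv2.imwrite("pics/w1s.png",cv2.resize(cv2.convertScaleAbs(im[:,110:530,::-1],alpha=1.4),None,fx=1.5,fy=1.5,interpolation=cv2.INTER_CUBIC))
print(sensors.sense()["tool_pos"],sensors.sense()["tcp_rot"])
E
```

```text
[ 459.91478261 -231.59747995  303.03353179] [-1.79988595e+02  2.77749115e-02 -7.14129944e+00]
```

View pics/w1s.png

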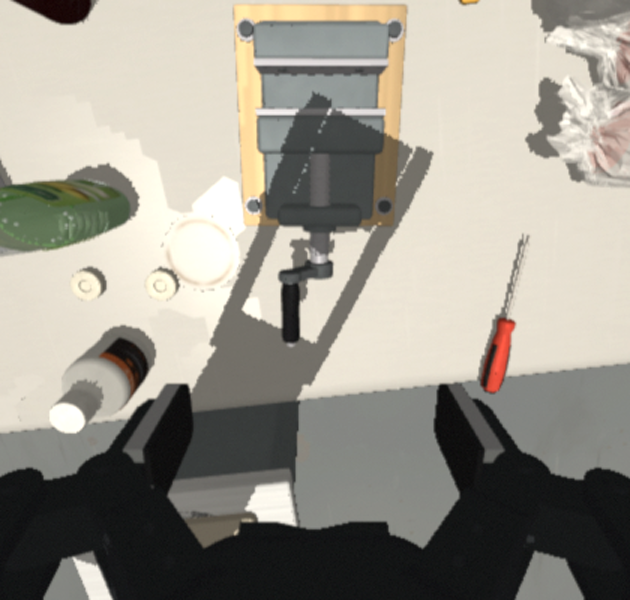

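```bash
python3 - <<'E'
from h import *
from bench import optics
import pickle
o=np.array
ct=optics.get_calibration("top");cw=pickle.load(open("w1.pkl","rb"))
W=lambda a:o(a)/1.5+[110,0]
T=lambda a:o(a)/5+[350,140]
bw=W([[234,5],[406,9],[247,224],[393,228]]);bt=T([[127,57],[393,95],[87,387],[357,425]])
fw=W([[258,67],[388,68]]);ft=T([[183,140],[370,165]])
mw=W([[257,109],[383,109]]);mt=T([[177,184],[362,212]])
hw=W([[290,312]]);ht=T([[185,510]])
def f(p,use):
    x,y,yaw,x0,j,q=p;v=p[:3]
    B=w(v,[[x0,75,18],[x0,-75,18],[x0-190,75,18],[x0-190,-75,18]])
    F=w(v,[[20,50,90],[20,-50,90]]);M=w(v,[[j,50,90],[j,-50,90]])
    H=w(v,[[-165+j,-36*np.sin(q),68+36*np.cos(q)]])
    r=[]
    if 'w' in use:r+=[proj(cw,B)-bw,proj(cw,F)-fw,proj(cw,M)-mw,proj(cw,H)-hw]
    if 't' in use:r+=[2*(proj(ct,B)-bt),2*(proj(ct,F)-ft),2*(proj(ct,M)-mt),2*(proj(ct,H)-ht)]
    return np.concatenate(r).ravel()
for use in("w","wt"):
  for q0 in(5.5,3.7):
    s=least_squares(f,[580,-252,-7.3,83,-9,q0],args=(use,));print(use,s.x.round(2),s.cost.round(1),s.fun.round(1), -16+8*s.x[5]/2/np.pi)
E
```

```text
w [ 582.02 -254.03   -7.7    79.55   -8.43    5.5 ] 11.0 [ 0.1  0.3  1.5 -1.4 -2.   1.8  0.2 -0.2 -2.1  0.   0.5  0.1 -0.6 -0.3
  2.3  0.4  0.  -0. ] -9.002078143557016
w [ 582.02 -254.03   -7.7    79.55   -8.43    5.5 ] 11.0 [ 0.1  0.3  1.5 -1.4 -2.   1.8  0.2 -0.2 -2.1  0.   0.5  0.1 -0.6 -0.3
  2.3  0.4  0.  -0. ] -9.00207793881748
wt [ 581.38 -253.03   -7.56   81.05   -7.04    5.51] 26.7 [-0.8 -0.2  0.7 -2.2 -2.4  1.4 -0.2 -0.8 -3.   0.9 -0.4  0.7 -1.4 -0.7
  1.5 -0.3 -0.2 -0.4  1.1 -0.2  1.3 -0.  -0.4  1.   1.3  2.2 -0.5 -1.6
  1.4 -0.4 -0.7  0.9  2.4  1.   0.2  0.1] -8.989221845804265
wt [ 581.32 -253.44   -6.96   81.07   -8.22    4.05] 117.6 [ -1.1   0.5   0.4  -2.9  -1.4   1.9   0.9  -1.3  -2.8   1.4  -0.2   0.2
  -0.9   0.9   1.9   0.3   0.9 -10.6   0.7   0.3   1.   -0.6   0.6   1.7
   2.5   1.8  -0.4  -1.2   1.6  -0.8  -0.4   2.3   2.7   1.6  -6.7   3.2] -10.838812474234727
```

Request:
{"name": "apply_moves", "arguments": {
  "targets": [
    [-3.4,-49,0,0,0,0,0],
    [-3.4,-49,0,0,0,0,0],
    [-3.4,-49,0,0,0,0,0],
    [-3.4,-49,0,0,0,0,0],
    [-3.4,-49,0,0,0,0,0],
    [-3.4,-49,0,0,0,0,0],
    [-3.4,-49,0,0,0,0,0],
    [0,0,0,0,0,-0.147,0],
    [0,0,0,0,0,-0.147,0],
    [0,0,0,0,0.168,0,0],
    [0,0,0,0,0.168,0,0],
    [0,0,0,0,0.168,0,0],
    [0,0,0,0,0.168,0,0],
    [0,0,0,0,0.168,0,0],
    [0,0,0,0,0,0,0],
    [0,0,0,0,0,0,0]
  ]
}}

```text
time: 3.7
tool_pos: [521.9, 124.7, 304.5]
tcp_rot: [179.5, -46.3, 9.7]
ft_force: [0.5, 0.1, 0.2]
finger_gap: 85.1
grip_force: 0.0
```

```bash
python3 - <<'E'
from bench import sensors, optics
import cv2,pickle
s=sensors.sense();c=optics.get_calibration("wrist");im=optics.snapshot("wrist");pickle.dump(c,open("w2.pkl","wb"))
cv2.imwrite("pics/w2.png",im[:,:,::-1]);cv2.imwrite("pics/w2s.png",cv2.resize(cv2.convertScaleAbs(im[:,110:530,::-1],alpha=1.5),None,fx=1.5,fy=1.5,interpolation=cv2.INTER_CUBIC))
print(s["tool_pos"],s["tcp_rot"],s["joint_pos"],c["pose"])
E
```

```text
[521.90395316 124.65967315 304.527423  ] [179.5336939  -46.34196131   9.66558342] [  6.91884019 -51.13987886 134.10108995   1.96452932  50.73079139
  86.85972006] [[ 1.61971810e-01 -8.74147423e-01  4.57855234e-01  4.75506501e+02]
 [-9.86782790e-01 -1.45824336e-01  7.06752357e-02  1.17477545e+02]
 [ 4.98586037e-03 -4.63251061e-01 -8.86213065e-01  4.64483007e+02]
 [ 0.00000000e+00  0.00000000e+00  0.00000000e+00  1.00000000e+00]]
```

View pics/w2s.png

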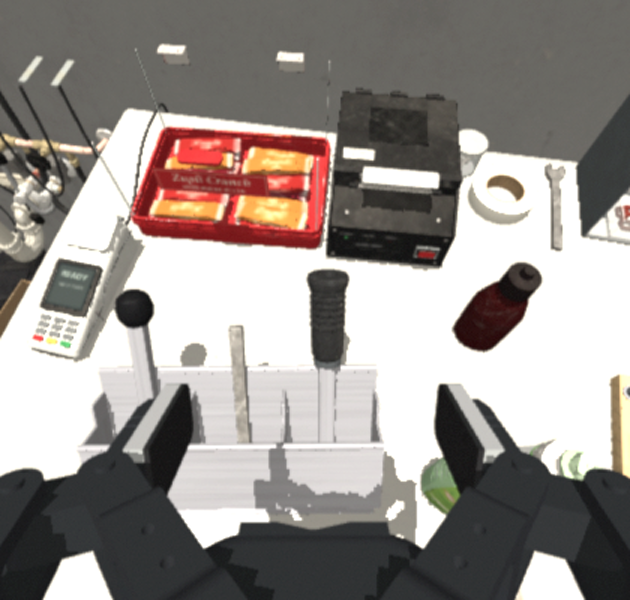

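```bash
cat > fit.py <<'E'
from h import *
from bench import optics,sensors
import pickle
o=np.array
ct=optics.get_calibration("top");cw=pickle.load(open("w2.pkl","rb"))
W=lambda a:o(a)/1.5+[110,0]
T=lambda a:o(a)/6+[170,125]
C=[[0,125,92],[0,-125,92],[-65,125,95],[-65,-125,95]]
cwu=W([[100,368],[376,366],[82,448],[383,443]]);ctu=T([[65,322],[640,237],[78,480],[657,388]])
lw=W([[327,279],[327,360]]);lt=T([[492,78],[526,245]])
a=np.radians(42);A=o([np.sin(a),0,np.cos(a)]);N=o([-np.cos(a),0,np.sin(a)])
def lev(p,s): # p: cx,cy,yaw,y0,beta,s0 ; rim point at s0
    d=A*np.cos(p[4])+o([0,1,0])*np.sin(p[4])
    return o([0,p[3],92])+N*7+(s-p[5])*d
def f(p):
    L=w(p,[lev(p,198),lev(p,122)])
    return np.concatenate([proj(cw,w(p,C))-cwu,2*(proj(ct,w(p,C))-ctu),proj(cw,L)-lw,2*(proj(ct,L)-lt)]).ravel()
sol=least_squares(f,[586,202,9.9,-82,0,103]);p=sol.x
if __name__=="__main__":
    print(p.round(2),np.degrees(p[4]),sol.fun.round(1))
    for s in(148,):
        g=w(p,lev(p,s))[0];print(s,g)
    q=R.from_euler('z',p[2],degrees=True);ax=q.apply(A*np.cos(p[4])+o([0,1,0])*np.sin(p[4]));zt=q.apply(-N);yt=np.cross(zt,ax)
    Rt=np.c_[ax,yt,zt];st=sensors.sense();R0=R.from_euler('xyz',st["tcp_rot"],degrees=True)
    print("rotvec tool",(R0.inv()*R.from_matrix(Rt)).as_rotvec(),"axis",ax,"z",zt)
    tcp=g+19*zt
    print("delta world",tcp-st["tool_pos"],"in target tool axes",Rt.T@(tcp-st["tool_pos"]))
E
python3 fit.py
```

```text
[ 5.8673e+02  2.0214e+02  1.0000e+01 -7.8640e+01 -1.0000e-02  1.0922e+02] -0.7328861734621529 [ 0.3  1.9  0.2  1.4 -0.3 -1.8  0.  -0.8 -0.3  2.  -0.2  0.9 -0.6 -1.9
  0.8 -1.4  0.5 -0.9 -0.7 -0.1 -0.1  2.4  0.5 -1.6]
148 [620.90436304 127.80914173 125.49898841]
rotvec tool [0.01280508 0.02740391 0.00836263] axis [0.66112833 0.10361203 0.74308403] z [ 0.73184994  0.12907324 -0.66913061]
delta world [ 112.57908721    5.64552487 -192.65658078] in target tool axes [-68.14586031  14.86646304 212.03209886]
```

Request:
{"name": "apply_moves", "arguments": {
  "targets": [
    [-8,5,36,0.004,0.009,0.003,0],
    [-10,5,36,0.004,0.009,0.003,0],
    [-12,5,36,0.004,0.009,0.003,0],
    [-12,0,30,0,0,0,0],
    [-12,0,20,0,0,0,0],
    [0,0,0,0,0,0,0],
    [0,0,0,0,0,0,0]
  ]
}}

```text
time: 4.62
tool_pos: [603.9, 123.4, 158.8]
tcp_rot: [-179.1, -48.1, 8.8]
ft_force: [0.2, -0.1, 0.5]
finger_gap: 85.5
grip_force: 0.0
```

```bash
python3 fit.py; python3 - <<'E'
from bench import sensors, optics
import cv2,pickle
s=sensors.sense();c=optics.get_calibration("wrist");im=optics.snapshot("wrist");pickle.dump(c,open("w3.pkl","wb"))
cv2.imwrite("pics/w3s.png",cv2.resize(cv2.convertScaleAbs(im[:,110:530,::-1],alpha=1.5),None,fx=1.5,fy=1.5,interpolation=cv2.INTER_CUBIC))
print(s["joint_pos"])
E
```

```text
[ 5.8673e+02  2.0214e+02  1.0000e+01 -7.8640e+01 -1.0000e-02  1.0922e+02] -0.7328861734621529 [ 0.3  1.9  0.2  1.4 -0.3 -1.8  0.  -0.8 -0.3  2.  -0.2  0.9 -0.6 -1.9
  0.8 -1.4  0.5 -0.9 -0.7 -0.1 -0.1  2.4  0.5 -1.6]
148 [620.90436304 127.80914173 125.49898841]
rotvec tool [ 0.00080674 -0.00102997 -0.00158602] axis [0.66112833 0.10361203 0.74308403] z [ 0.73184994  0.12907324 -0.66913061]
delta world [ 30.90055212   6.82828804 -46.01262873] in target tool axes [-13.05452637  -1.19065671  54.28437454]
[  4.29044063 -25.02959458 135.34673834  11.19907608  22.14509098
  76.60777239]
```

View pics/w3s.png

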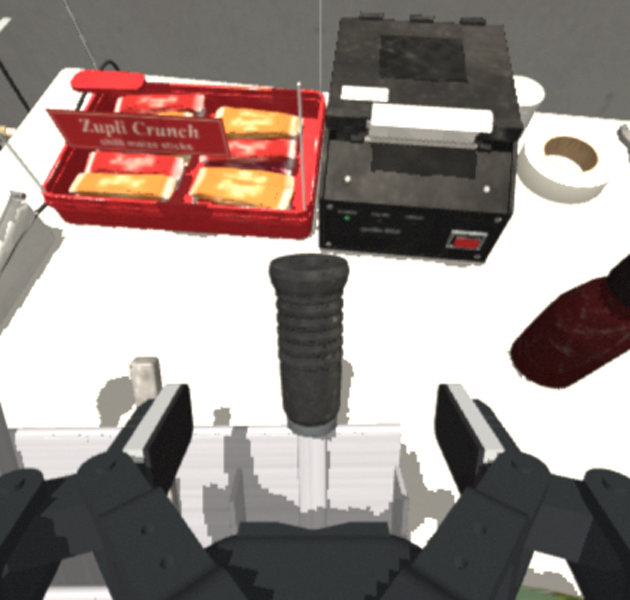

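Request:
{"name": "apply_moves", "arguments": {
  "targets": [
    [-5,-0.5,20,0,0,0,0],
    [-5,-0.5,20,0,0,0,0],
    [-3,0,17,0,0,0,0],
    [0,0,0,0,0,0,0],
    [0,0,0,0,0,0,1],
    [0,0,0,0,0,0,1],
    [0,0,0,0,0,0,1],
    [0,0,0,0,0,0,1],
    [0,0,0,0,0,0,1],
    [0,0,0,0,0,0,1]
  ],
  "force": 90
}}

```text
time: 5.92
tool_pos: [636.5, 130.4, 109.8]
tcp_rot: [-179.1, -48.0, 8.7]
ft_force: [-3.9, -1.7, 4.9]
finger_gap: 33.1
grip_force: 88.6
```

Request:
{"name": "apply_moves", "arguments": {
  "targets": [
    [6,0,0,0,0,0,1],
    [10,0,0,0,0,0,1],
    [14,0,0,0,0,0,1],
    [14,0,0,0,0,0,1],
    [14,0,0,0,0,0,1],
    [14,0,0,0,0,0,1],
    [14,0,0,0,0,0,1],
    [14,0,0,0,0,0,1],
    [14,0,0,0,0,0,1],
    [14,0,0,0,0,0,1],
    [10,0,-3,0,0,0,1],
    [0,0,0,0,0,0,1]
  ]
}}

```text
time: 7.42
tool_pos: [726.0, 144.1, 215.0]
tcp_rot: [-179.1, -48.1, 8.7]
ft_force: [0.2, -0.6, -1.7]
finger_gap: 33.1
grip_force: 89.2
```

Request:
{"name": "apply_moves", "arguments": {
  "targets": [
    [22,0,-20,0,0,0,1],
    [22,0,-20,0,0,0,1],
    [22,0,-20,0,0,0,1],
    [22,0,-20,0,0,0,1],
    [0,0,0,0,-0.168,0,1],
    [0,0,0,0,-0.168,0,1],
    [0,0,0,0,-0.168,0,1],
    [0,0,0,0,-0.168,0,1],
    [0,0,0,0,-0.168,0,1],
    [0,0,0,0,0,0,1]
  ]
}}

```text
time: 8.68
tool_pos: [726.5, 142.8, 323.4]
tcp_rot: [-179.4, 0.5, 9.4]
ft_force: [0.7, 0.3, -4.3]
finger_gap: 33.1
grip_force: 89.4
```

Request:
{"name": "apply_moves", "arguments": {
  "targets": [
    [-25.2,40.7,0,0,0,0,1],
    [-25.2,40.7,0,0,0,0,1],
    [-25.2,40.7,0,0,0,0,1],
    [-25.2,40.7,0,0,0,0,1],
    [-25.2,40.7,0,0,0,0,1],
    [-25.2,40.7,0,0,0,0,1],
    [-25.2,40.7,0,0,0,0,1],
    [0,0,0,0,0,-0.182,1],
    [0,0,0,0,0,-0.182,1],
    [0,0,0,0,0,-0.182,1],
    [0,0,0,0,0,-0.182,1],
    [0,0,0,0,0,-0.182,1],
    [0,0,0,0,0,-0.182,1],
    [0,0,0,0,0,-0.182,1],
    [0,0,0,0,0,0,1],
    [0,0,0,0,0,0,1]
  ]
}}

```text
time: 10.68
tool_pos: [597.0, -166.9, 329.6]
tcp_rot: [179.9, -0.6, 82.2]
ft_force: [0.4, 0.5, -0.9]
finger_gap: 32.5
grip_force: 89.6
```

```bash
python3 - <<'E'
from bench import sensors, optics
import cv2,pickle,numpy as np
s=sensors.sense();print(s["tool_pos"],s["tcp_rot"],s["joint_pos"])
c=optics.get_calibration("wrist");im=optics.snapshot("wrist");pickle.dump(c,open("w4.pkl","wb"))
t=optics.snapshot("top");sd=optics.snapshot("side")
a=cv2.resize(im[60:400,60:580,::-1],None,fx=1.0,fy=1.0)
b=cv2.resize(t[120:250,330:440,::-1],None,fx=2.4,fy=2.4,interpolation=cv2.INTER_CUBIC)
d=cv2.resize(sd[100:230,280:410,::-1],None,fx=2,fy=2,interpolation=cv2.INTER_CUBIC)
o=np.zeros((600,784,3),np.uint8);o[:340,:520]=a;o[:312,520:784]=b;o[340:600,:260]=d
cv2.imwrite("pics/m4.png",cv2.convertScaleAbs(o,alpha=1.4))
E
```

```text
[ 596.99263634 -166.8649581   329.61840902] [179.93081946  -0.5809155   82.16281263] [-20.69766243   9.53632054  72.84636167   0.58700513  97.67877414
 -12.7820006 ]
```

View pics/m4.png

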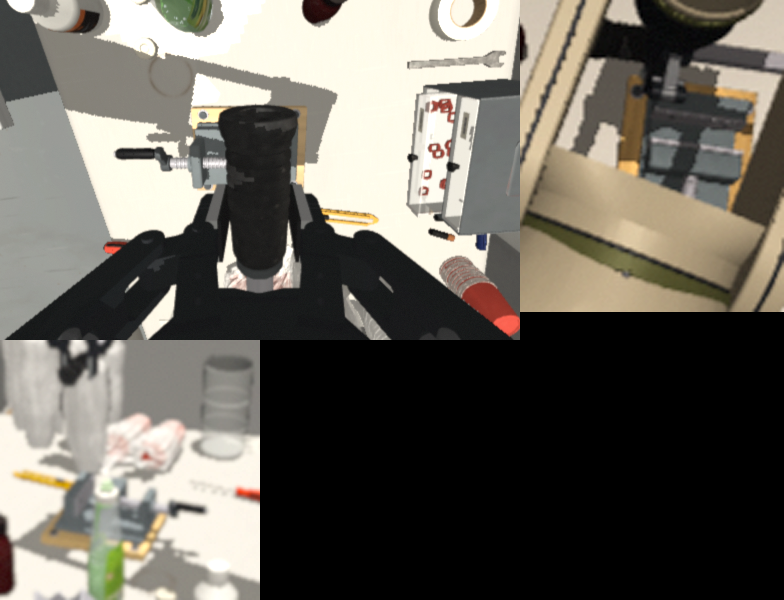

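```bash
python3 - <<'E'
from h import *
import pickle
c=pickle.load(open("w4.pkl","rb"))
t=np.array([597,-166.9,329.6]);M=R.from_euler('xyz',[179.93,-.58,82.16],degrees=True).as_matrix()
for sg in(140,144,148,152):
    P=lambda s,up,y=0:proj(c,t+M@np.array([s-sg,y,-19-up]))[0]-60
    print(sg,"end top",P(198,18),"end bot",P(198,-18),"start top",P(122,14), "start axis",P(122,0),"widths",P(190,0,-17.5),P(190,0,17.5))
E
python3 - <<'E'
import cv2
a=cv2.imread("pics/m4.png")[80:340,180:340]
cv2.imwrite("pics/m5.png",cv2.resize(cv2.convertScaleAbs(a,alpha=1.8),None,fx=2.3,fy=2.3,interpolation=cv2.INTER_CUBIC))
E
```

```text
140 end top [260.74070496 110.06645684] end bot [260.25912344  94.31168808] start top [260.3294513  262.36854533] start axis [260.18745869 243.14363859] widths [221.85553225 118.6067377 ] [299.0122099  118.60395587]
144 end top [260.71744913 120.15079699] end bot [260.24561936 102.15947402] start top [260.3147205  268.99693325] start axis [260.17521135 249.3562219 ] widths [222.21904582 127.08762367] [298.61522215 127.08526135]
148 end top [260.69472685 130.00377111] end bot [260.23235273 109.86926243] start top [260.30025968 275.50383752] start axis [260.16316907 255.46478986] widths [222.5754635  135.40296025] [298.22598406 135.40100166]
152 end top [260.67251998 139.63325127] end bot [260.21931736 117.44466149] start top [260.28606149 281.89256758] start axis [260.15132673 261.47193302] widths [222.92499105 143.55754794] [297.84427092 143.55597799]
```

View pics/m5.png

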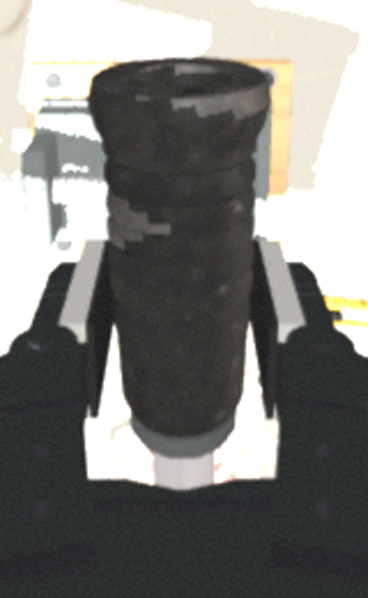

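Request:
{"name": "apply_moves", "arguments": {
  "targets": [
    [-2.9,1.9,40,0,0,0,1],
    [0,0,45,0,0,0,1],
    [0,0,45,0,0,0,1],
    [0,0,45,0,0,0,1],
    [0,0,40,0,0,0,1],
    [0,0,25,0,0,0,1],
    [0,0,20,0,0,0,1],
    [0,0,8,0,0,0,1],
    [0,0,0,0,0,0,1]
  ]
}}

```text
time: 11.95
tool_pos: [599.1, -167.4, 60.9]
tcp_rot: [-179.9, -0.6, 82.4]
ft_force: [0.2, 0.2, -1.0]
finger_gap: 32.5
grip_force: 89.7
```

```bash
python3 - <<'E'
from bench import sensors, optics
import cv2,pickle,numpy as np
s=sensors.sense();print(s["tool_pos"],s["tcp_rot"],s["ft_force"],s["wrist_torque"])
E
```

```text
[ 599.11159558 -167.40003934   60.94080494] [-179.91729491   -0.60767902   82.38103325] [ 0.24101359  0.24805696 -0.95206792] [ 0.06021367 -0.0427987  -0.02637097]
```

Request:
{"name": "apply_moves", "arguments": {
  "targets": [
    [-2.6,0,5,0,-0.01,0,1],
    [0,0,5,0,0,0,1],
    [0,0,4,0,0,0,1],
    [0,0,2,0,0,0,1],
    [0,0,0,0,0,0,1]
  ]
}}

```text
time: 12.58
tool_pos: [598.5, -169.8, 44.6]
tcp_rot: [-179.9, -0.0, 82.4]
ft_force: [-0.2, -1.3, -2.5]
finger_gap: 33.1
grip_force: 89.7
```

Request:
{"name": "apply_moves", "arguments": {
  "targets": [
    [0,0,1,0,0,0,1],
    [0,0,1,0,0,0,1],
    [0,0,1,0,0,0,1],
    [0,0,0,0,0,0,1]
  ]
}}

```text
time: 13.08
tool_pos: [598.5, -169.9, 41.7]
tcp_rot: [-179.9, -0.0, 82.4]
ft_force: [0.7, 1.0, -2.1]
finger_gap: 32.5
grip_force: 89.7
```

Request:
{"name": "apply_moves", "arguments": {
  "targets": [
    [0,0,1,0,0,0,1],
    [0,0,1,0,0,0,1],
    [0,0,1,0,0,0,1],
    [0,0,0,0,0,0,1]
  ]
}}

```text
time: 13.58
tool_pos: [598.5, -169.9, 38.7]
tcp_rot: [-179.9, -0.0, 82.4]
ft_force: [-0.0, -0.6, -1.7]
finger_gap: 32.7
grip_force: 89.7
```

Request:
{"name": "apply_moves", "arguments": {
  "targets": [
    [0,0,1,0,0,0,1],
    [0,0,1,0,0,0,1],
    [0,0,1,0,0,0,1],
    [0,0,0,0,0,0,1]
  ]
}}

```text
time: 14.08
tool_pos: [598.6, -169.9, 35.8]
tcp_rot: [-179.9, -0.0, 82.4]
ft_force: [0.5, 0.2, -0.8]
finger_gap: 32.9
grip_force: 89.7
```

Request:
{"name": "apply_moves", "arguments": {
  "targets": [
    [0,0,1,0,0,0,1],
    [0,0,1,0,0,0,1],
    [0,0,0,0,0,0,1]
  ]
}}

```text
time: 14.45
tool_pos: [598.8, -169.9, 34.7]
tcp_rot: [-179.9, -0.0, 82.4]
ft_force: [-3.6, 2.1, 6.3]
finger_gap: 32.5
grip_force: 90.3
```

Request:
{"name": "apply_moves", "arguments": {
  "targets": [
    [0,0,0,0,0,0,0.5],
    [0,0,0,0,0,0,0.2],
    [0,0,0,0,0,0,0],
    [0,0,0,0,0,0,0],
    [0,0,0,0,0,0,0],
    [0,0,-30,0,0,0,0],
    [0,0,-50,0,0,0,0],
    [0,0,-50,0,0,0,0],
    [0,0,-50,0,0,0,0],
    [0,0,0,0,0,0,0]
  ]
}}

```text
time: 15.7
tool_pos: [601.8, -171.1, 220.4]
tcp_rot: [179.5, 0.1, 82.4]
ft_force: [-0.6, -0.2, -0.6]
finger_gap: 85.2
grip_force: 0.0
```

Request:
{"name": "apply_moves", "arguments": {
  "targets": [
    [-12,-43,0,0,0,0,0],
    [-12,-43,0,0,0,0,0],
    [-12,-43,0,0,0,0,0],
    [-12,-43,0,0,0,0,0],
    [-12,-43,0,0,0,0,0],
    [0,0,0,0,0,0.1745,0],
    [0,0,0,0,0,0.1745,0],
    [0,0,0,0,0,0.1745,0],
    [0,0,0,0,0,0.1745,0],
    [0,0,0,0,0,0.1745,0],
    [0,0,0,0,0,0.1745,0],
    [0,0,0,0,0,0.1745,0],
    [0,0,0,0,0,0.1745,0],
    [0,0,0,0,0,0.1745,0],
    [0,0,0,0,0.15,0,0],
    [0,0,0,0,0.15,0,0],
    [0,0,0,0,0,0,0],
    [0,0,0,0,0,0,0]
  ]
}}

```text
time: 17.95
tool_pos: [377.8, -201.5, 214.5]
tcp_rot: [-180.0, -17.0, -7.6]
ft_force: [-0.6, -0.3, 0.5]
finger_gap: 85.2
grip_force: 0.0
```

```bash
python3 - <<'E'
from bench import sensors, optics
import cv2,pickle,numpy as np
s=sensors.sense();print(s["tool_pos"],s["tcp_rot"],s["joint_pos"])
c=optics.get_calibration("wrist");im=optics.snapshot("wrist");pickle.dump(c,open("w6.pkl","wb"))
cv2.imwrite("pics/w6.png",im[:,:,::-1])
cv2.imwrite("pics/w6s.png",cv2.resize(cv2.convertScaleAbs(im[:,110:530,::-1],alpha=1.5),None,fx=1.5,fy=1.5,interpolation=cv2.INTER_CUBIC))
E
```

```text
[ 377.82293803 -201.45852899  214.53685045] [-179.99062418  -17.01809856   -7.64525349] [-43.47228838 -38.30470146 126.52453972  10.09358407  78.03104904
  53.26647032]
```

View pics/w6s.png

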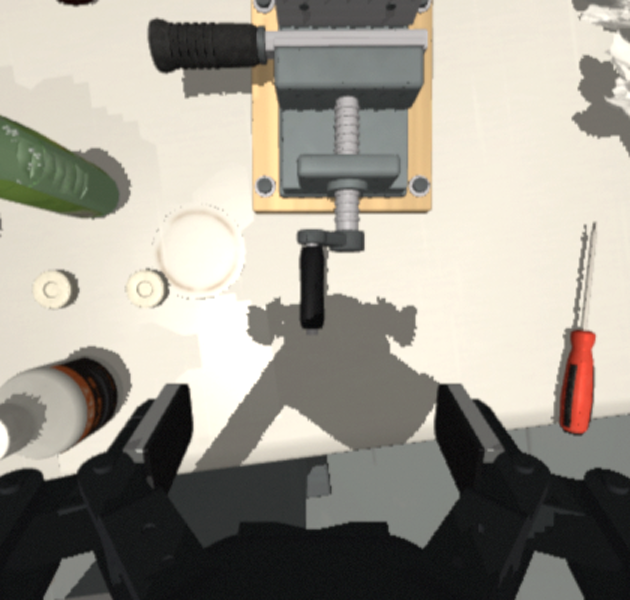

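```bash
cat > st.py <<'E'
from h import *
from bench import sensors
V=[581.8,-253.5,-7.6]
def invw(P): return R.from_euler('z',-V[2],degrees=True).apply(np.asarray(P)-[V[0],V[1],0])
def state(): s=sensors.sense();return s,invw(s["tool_pos"]),R.from_euler('xyz',s["tcp_rot"],degrees=True).as_matrix()
E
python3 - <<'E'
from st import *
import pickle
c=pickle.load(open("w6.pkl","rb"))
pv=lambda P:(proj(c,w(V,P))-[110,0])*1.5
print(pv([[-174,25.4,93.5],[-147,25.4,93.5],[-201,25.4,93.5]]).round(0),"screw",pv([[-30,0,68],[-110,0,68]]).round(0))
for q in(5.2,5.3,5.4,5.5,5.6): print(q,pv([[-16+8*q/6.283-165,-36*np.sin(q),68+36*np.cos(q)]]).round(0))
s,t,M=state();g=np.array([-179,25.4,93.5]);G=w(V,g)[0]
tcp=G+20*M[:,2];print(t,"delta tool",M.T@(tcp-s["tool_pos"]))
E
```

```text
[[311. 290.]
 [311. 249.]
 [311. 330.]] screw [[347.  88.]
 [346. 200.]]
5.2 [[302. 290.]]
5.3 [[304. 290.]]
5.4 [[307. 290.]]
5.5 [[311. 290.]]
5.6 [[315. 289.]]
[-208.66073566   24.67397368  214.75281904] delta tool [ -7.13019782  -0.68980111 144.62430314]
```

Request:
{"name": "apply_moves", "arguments": {
  "targets": [
    [-2,0.6,35,0,0,0,0],
    [-2,0,40,0,0,0,0],
    [-2,0,35,0,0,0,0],
    [-1,0,24,0,0,0,0],
    [0,0,10,0,0,0,0],
    [0,0,0,0,0,0,0],
    [0,0,0,0,0,0,1],
    [0,0,0,0,0,0,1],
    [0,0,0,0,0,0,1],
    [0,0,0,0,0,0,1],
    [0,0,0,0,0,0,1],
    [0,0,0,0,0,0,1],
    [0,0,0,0,0,0,1]
  ],
  "force": 50
}}

```text
time: 19.62
tool_pos: [413.2, -206.2, 74.8]
tcp_rot: [-180.0, -17.1, -7.6]
ft_force: [-3.8, 3.5, 5.9]
finger_gap: 15.4
grip_force: 48.7
```

```bash
python3 - <<'E'
from st import *
s,t,M=state();g=t-20*(R.from_euler('z',7.6,degrees=True).as_matrix()@M)[:,2]
print(s["time"],t,g,s["ft_force"],s["wrist_torque"],s["joint_pos"]);print(R.from_euler('z',7.6,degrees=True).as_matrix()@M)
E
```

```text
19.625 [-173.34142296   24.62923376   74.81057518] [-179.22982705   24.61174861   93.92408851] [-3.79974084  3.53095021  5.87762425] [0.57019968 0.21829584 0.25643185] [-40.21158003 -23.52157782 131.91698031  10.88825155  57.55643924
  52.65065035]
[[ 9.55675975e-01  4.18155586e-04  2.94420204e-01]
 [ 1.68212076e-04 -9.99999604e-01  8.74257869e-04]
 [ 2.94420453e-01 -7.85982207e-04 -9.55675666e-01]]
```

```bash
cat > tab.py <<'E'
from st import *
import sys
def tab(q0,n,step=10):
    q=np.radians(q0+step*np.arange(n+1))
    P=np.c_[8*q/2/np.pi,-36*np.sin(q),36*np.cos(q)]
    Mv=R.from_euler('z',7.6,degrees=True).as_matrix()@R.from_euler('xyz',[180,-17.1,-7.6],degrees=True).as_matrix()
    C=P@Mv;C=(C-C[0]).round(1);return np.diff(C,axis=0).round(1)
for r_ in tab(float(sys.argv[1]),int(sys.argv[2])):print([*map(float,r_),0,0,0,1],end=",")
E
python3 tab.py 317 18;echo;python3 tab.py 497 18
```

```text
[1.3, 4.9, -3.6, 0, 0, 0, 1],[1.1, 5.6, -2.8, 0, 0, 0, 1],[0.8, 6.0, -1.8, 0, 0, 0, 1],[0.5, 6.2, -0.7, 0, 0, 0, 1],[0.1, 6.2, 0.2, 0, 0, 0, 1],[-0.1, 6.2, 1.4, 0, 0, 0, 1],[-0.5, 5.8, 2.3, 0, 0, 0, 1],[-0.8, 5.3, 3.2, 0, 0, 0, 1],[-1.0, 4.7, 4.1, 0, 0, 0, 1],[-1.3, 3.8, 4.8, 0, 0, 0, 1],[-1.4, 3.0, 5.3, 0, 0, 0, 1],[-1.5, 1.9, 5.8, 0, 0, 0, 1],[-1.6, 0.9, 6.0, 0, 0, 0, 1],[-1.7, -0.2, 6.1, 0, 0, 0, 1],[-1.6, -1.3, 5.9, 0, 0, 0, 1],[-1.4, -2.4, 5.6, 0, 0, 0, 1],[-1.4, -3.3, 5.2, 0, 0, 0, 1],[-1.2, -4.2, 4.5, 0, 0, 0, 1],
[-0.9, -4.9, 3.8, 0, 0, 0, 1],[-0.7, -5.6, 2.8, 0, 0, 0, 1],[-0.3, -6.0, 2.0, 0, 0, 0, 1],[-0.1, -6.2, 0.9, 0, 0, 0, 1],[0.3, -6.2, -0.2, 0, 0, 0, 1],[0.6, -6.2, -1.2, 0, 0, 0, 1],[0.9, -5.8, -2.1, 0, 0, 0, 1],[1.2, -5.3, -3.2, 0, 0, 0, 1],[1.4, -4.7, -3.9, 0, 0, 0, 1],[1.7, -3.8, -4.7, 0, 0, 0, 1],[1.8, -3.0, -5.2, 0, 0, 0, 1],[2.0, -1.9, -5.6, 0, 0, 0, 1],[2.0, -0.9, -5.9, 0, 0, 0, 1],[2.1, 0.2, -5.9, 0, 0, 0, 1],[2.0, 1.3, -5.8, 0, 0, 0, 1],[1.9, 2.4, -5.5, 0, 0, 0, 1],[1.8, 3.3, -5.1, 0, 0, 0, 1],[1.6, 4.2, -4.4, 0, 0, 0, 1],
```

Request:
{"name": "apply_moves", "arguments": {
  "targets": [
    [1.3,4.9,-3.6,0,0,0,1],
    [1.1,5.6,-2.8,0,0,0,1],
    [0.8,6.0,-1.8,0,0,0,1],
    [0.5,6.2,-0.7,0,0,0,1],
    [0.1,6.2,0.2,0,0,0,1],
    [-0.1,6.2,1.4,0,0,0,1]
  ]
}}

```text
time: 20.38
tool_pos: [409.9, -241.8, 82.5]
tcp_rot: [-180.0, -17.1, -7.6]
ft_force: [0.6, 2.6, 2.0]
finger_gap: 15.6
grip_force: 48.7
```

Request:
{"name": "apply_moves", "arguments": {
  "targets": [
    [-0.5,5.8,2.3,0,0,0,1],
    [-0.8,5.3,3.2,0,0,0,1],
    [-1.0,4.7,4.1,0,0,0,1],
    [-1.3,3.8,4.8,0,0,0,1],
    [-1.4,3.0,5.3,0,0,0,1],
    [-1.5,1.9,5.8,0,0,0,1],
    [-1.6,0.9,6.0,0,0,0,1],
    [-1.7,-0.2,6.1,0,0,0,1],
    [-1.6,-1.3,5.9,0,0,0,1],
    [-1.4,-2.4,5.6,0,0,0,1],
    [-1.4,-3.3,5.2,0,0,0,1],
    [-1.2,-4.2,4.5,0,0,0,1]
  ]
}}

```text
time: 21.88
tool_pos: [410.9, -255.4, 21.9]
tcp_rot: [-180.0, -17.1, -7.6]
ft_force: [-0.1, 4.8, 9.9]
finger_gap: 15.6
grip_force: 49.7
```

Request:
{"name": "apply_moves", "arguments": {
  "targets": [
    [-0.9,-4.9,3.8,0,0,0,1],
    [-0.7,-5.6,2.8,0,0,0,1],
    [-0.3,-6.0,2.0,0,0,0,1],
    [-0.1,-6.2,0.9,0,0,0,1],
    [0.3,-6.2,-0.2,0,0,0,1],
    [0.6,-6.2,-1.2,0,0,0,1],
    [0.9,-5.8,-2.1,0,0,0,1],
    [1.2,-5.3,-3.2,0,0,0,1],
    [1.4,-4.7,-3.9,0,0,0,1],
    [1.7,-3.8,-4.7,0,0,0,1],
    [1.8,-3.0,-5.2,0,0,0,1],
    [2.0,-1.9,-5.6,0,0,0,1],
    [2.0,-0.9,-5.9,0,0,0,1],
    [2.1,0.2,-5.9,0,0,0,1],
    [2.0,1.3,-5.8,0,0,0,1],
    [1.9,2.4,-5.5,0,0,0,1],
    [1.8,3.3,-5.1,0,0,0,1],
    [1.6,4.2,-4.4,0,0,0,1]
  ]
}}

```text
time: 24.12
tool_pos: [421.1, -206.0, 74.3]
tcp_rot: [-179.8, -17.1, -7.6]
ft_force: [7.0, 0.2, -3.4]
finger_gap: 15.5
grip_force: 48.9
```

```bash
python3 - <<'E'
from st import *
s,t,M=state();g=t-20*(R.from_euler('z',7.6,degrees=True).as_matrix()@M)[:,2]
print(t,g,np.degrees(np.arctan2(-g[1],g[2]-68))%360,np.hypot(g[1],g[2]-68),s["ft_force"],s["joint_pos"])
E
python3 tab.py 677 18
```

```text
[-165.5288622   25.8074067   74.2626709] [-171.41064404   25.75310933   93.378154  ] 314.57984662160584 36.15623515634375 [ 6.96485975  0.19806088 -3.41348638] [-39.47369156 -21.98614997 130.87399241  10.82859998  57.02038995
  53.30961604]
[1.3, 4.9, -3.6, 0, 0, 0, 1],[1.1, 5.6, -2.8, 0, 0, 0, 1],[0.8, 6.0, -1.8, 0, 0, 0, 1],[0.5, 6.2, -0.7, 0, 0, 0, 1],[0.1, 6.2, 0.2, 0, 0, 0, 1],[-0.1, 6.2, 1.4, 0, 0, 0, 1],[-0.5, 5.8, 2.3, 0, 0, 0, 1],[-0.8, 5.3, 3.2, 0, 0, 0, 1],[-1.0, 4.7, 4.1, 0, 0, 0, 1],[-1.3, 3.8, 4.8, 0, 0, 0, 1],[-1.4, 3.0, 5.3, 0, 0, 0, 1],[-1.5, 1.9, 5.8, 0, 0, 0, 1],[-1.6, 0.9, 6.0, 0, 0, 0, 1],[-1.7, -0.2, 6.1, 0, 0, 0, 1],[-1.6, -1.3, 5.9, 0, 0, 0, 1],[-1.4, -2.4, 5.6, 0, 0, 0, 1],[-1.4, -3.3, 5.2, 0, 0, 0, 1],[-1.2, -4.2, 4.5, 0, 0, 0, 1],
```

Request:
{"name": "apply_moves", "arguments": {
  "targets": [
    [1.3,4.9,-3.6,0,0,0,1],
    [1.1,5.6,-2.8,0,0,0,1],
    [0.8,6.0,-1.8,0,0,0,1],
    [0.5,6.2,-0.7,0,0,0,1],
    [0.1,6.2,0.2,0,0,0,1],
    [-0.1,6.2,1.4,0,0,0,1],
    [-0.5,5.8,2.3,0,0,0,1],
    [-0.8,5.3,3.2,0,0,0,1],
    [-1.0,4.7,4.1,0,0,0,1],
    [-1.3,3.8,4.8,0,0,0,1],
    [-1.4,3.0,5.3,0,0,0,1]
  ]
}}

```text
time: 25.5
tool_pos: [416.0, -264.8, 61.8]
tcp_rot: [-179.9, -17.1, -7.6]
ft_force: [8.3, 5.2, 0.3]
finger_gap: 15.8
grip_force: 49.5
```

Request:
{"name": "apply_moves", "arguments": {
  "targets": [
    [-1.5,1.9,5.8,0,0,0,1],
    [-1.6,0.9,6.0,0,0,0,1],
    [-1.7,-0.2,6.1,0,0,0,1],
    [-1.6,-1.3,5.9,0,0,0,1],
    [-1.4,-2.4,5.6,0,0,0,1],
    [-1.4,-3.3,5.2,0,0,0,1],
    [-1.2,-4.2,4.5,0,0,0,1]
  ]
}}

```text
time: 26.38
tool_pos: [418.8, -256.5, 21.9]
tcp_rot: [-179.9, -17.1, -7.6]
ft_force: [2.8, 3.9, 9.7]
finger_gap: 15.2
grip_force: 50.5
```

Request:
{"name": "apply_moves", "arguments": {
  "targets": [
    [-0.9,-4.9,3.8,0,0,0,1],
    [-0.7,-5.6,2.8,0,0,0,1],
    [-0.3,-6.0,2.0,0,0,0,1],
    [-0.1,-6.2,0.9,0,0,0,1],
    [0.3,-6.2,-0.2,0,0,0,1]
  ]
}}

```text
time: 27.0
tool_pos: [423.4, -229.0, 12.6]
tcp_rot: [179.9, -17.1, -7.6]
ft_force: [2.4, -3.9, 1.8]
finger_gap: 15.5
grip_force: 49.6
```

Request:
{"name": "apply_moves", "arguments": {
  "targets": [
    [0.6,-6.2,-1.2,0,0,0,1],
    [0.9,-5.8,-2.1,0,0,0,1],
    [1.2,-5.3,-3.2,0,0,0,1],
    [1.4,-4.7,-3.9,0,0,0,1]
  ]
}}

```text
time: 27.5
tool_pos: [427.2, -206.3, 23.5]
tcp_rot: [-180.0, -17.1, -7.6]
ft_force: [6.7, -4.2, -3.0]
finger_gap: 15.3
grip_force: 49.1
```

Request:
{"name": "apply_moves", "arguments": {
  "targets": [
    [1.7,-3.8,-4.7,0,0,0,1],
    [1.8,-3.0,-5.2,0,0,0,1]
  ]
}}

```text
time: 27.75
tool_pos: [428.5, -199.4, 33.9]
tcp_rot: [-180.0, -17.1, -7.6]
ft_force: [7.1, -3.8, -3.3]
finger_gap: 15.8
grip_force: 49.0
```

Request:
{"name": "apply_moves", "arguments": {
  "targets": [
    [2.0,-1.9,-5.6,0,0,0,1],
    [2.0,-0.9,-5.9,0,0,0,1]
  ]
}}

```text
time: 28.0
tool_pos: [429.4, -196.4, 46.0]
tcp_rot: [-179.9, -17.1, -7.6]
ft_force: [8.1, -2.1, -4.3]
finger_gap: 15.7
grip_force: 48.9
```

Request:
{"name": "apply_moves", "arguments": {
  "targets": [
    [2.1,0.2,-5.9,0,0,0,1]
  ]
}}

```text
time: 28.12
tool_pos: [429.5, -196.5, 52.1]
tcp_rot: [-179.9, -17.1, -7.6]
ft_force: [9.1, -0.8, -6.7]
finger_gap: 15.6
grip_force: 48.8
```

Request:
{"name": "apply_moves", "arguments": {
  "targets": [
    [2.0,1.3,-5.8,0,0,0,1]
  ]
}}

```text
time: 28.25
tool_pos: [429.4, -197.5, 57.9]
tcp_rot: [-179.9, -17.1, -7.6]
ft_force: [11.4, 0.2, -8.4]
finger_gap: 15.5
grip_force: 48.8
```

Request:
{"name": "apply_moves", "arguments": {
  "targets": [
    [1.9,2.4,-5.5,0,0,0,1]
  ]
}}

```text
time: 28.38
tool_pos: [429.2, -199.5, 63.3]
tcp_rot: [-179.8, -17.1, -7.6]
ft_force: [13.3, 1.3, -9.6]
finger_gap: 15.4
grip_force: 48.9
```

Request:
{"name": "apply_moves", "arguments": {
  "targets": [
    [1.8,3.3,-5.1,0,0,0,1]
  ]
}}

```text
time: 28.5
tool_pos: [428.8, -202.3, 68.4]
tcp_rot: [-179.8, -17.0, -7.6]
ft_force: [15.5, 3.8, -12.7]
finger_gap: 15.7
grip_force: 48.9
```

Request:
{"name": "apply_moves", "arguments": {
  "targets": [
    [1.6,4.2,-4.4,0,0,0,1]
  ]
}}

```text
time: 28.62
tool_pos: [428.4, -205.7, 72.6]
tcp_rot: [-179.7, -17.0, -7.6]
ft_force: [16.5, 7.7, -12.7]
finger_gap: 15.1
grip_force: 49.0
```

```bash
python3 - <<'E'
from st import *
s,t,M=state();g=t-20*(R.from_euler('z',7.6,degrees=True).as_matrix()@M)[:,2]
print(t,g,np.degrees(np.arctan2(-g[1],g[2]-68))%360,np.hypot(g[1],g[2]-68),s["ft_force"],s["wrist_torque"])
E
```

```text
[-158.35934436   27.10562202   72.58888313] [-164.20716323   26.99485634   91.71453987] 311.2987770200865 35.93190323178924 [ 16.53058144   7.72460237 -12.73887345] [ 1.26889882 -1.65104483  0.58532378]
```

Request:
{"name": "apply_moves", "arguments": {
  "targets": [
    [1.0,4.9,-3.5,0,0,0,1]
  ]
}}

```text
time: 28.75
tool_pos: [427.9, -209.7, 76.1]
tcp_rot: [-179.6, -17.0, -7.6]
ft_force: [17.3, 13.4, -9.9]
finger_gap: 15.3
grip_force: 49.5
```

Request:
{"name": "apply_moves", "arguments": {
  "targets": [
    [0.7,5.6,-2.7,0,0,0,1]
  ]
}}

```text
time: 28.88
tool_pos: [427.3, -214.4, 78.9]
tcp_rot: [-179.5, -17.0, -7.6]
ft_force: [17.1, 19.6, -4.4]
finger_gap: 15.5
grip_force: 50.2
```

```bash
cat > now.py <<'E'
from st import *
s,t,M=state();g=t-20*(R.from_euler('z',7.6,degrees=True).as_matrix()@M)[:,2]
q=np.arctan2(-g[1],g[2]-68);f=R.from_euler('z',7.6,degrees=True).apply(s["ft_force"])
print(g,np.degrees(q)%360,np.hypot(g[1],g[2]-68),f,"tang",-f[1]*np.cos(q)-f[2]*np.sin(q))
E
python3 now.py
```

```text
[-164.14135288   18.16938997   98.0487671 ] 328.8401816557391 35.11488482461544 [14.38398831 21.64819404 -4.42296748] tang -20.813514426467854
```

Request:
{"name": "apply_moves", "arguments": {
  "targets": [
    [0.5,6.0,-1.7,0,0,0,1]
  ]
}}

```text
time: 29.0
tool_pos: [426.7, -219.6, 80.9]
tcp_rot: [-179.4, -17.0, -7.6]
ft_force: [12.2, 24.5, 3.1]
finger_gap: 15.6
grip_force: 51.4
```

Request:
{"name": "apply_moves", "arguments": {
  "targets": [
    [0,0,0,0,0,0,1],
    [0,0,0,0,0,0,1]
  ]
}}

```text
time: 29.25
tool_pos: [426.7, -220.0, 81.2]
tcp_rot: [-179.5, -17.0, -7.6]
ft_force: [10.6, 19.9, 2.2]
finger_gap: 15.2
grip_force: 51.1
```

```bash
python3 now.py; python3 - <<'E'
from st import *
from bench import optics
import cv2
im=optics.snapshot("wrist");cv2.imwrite("pics/w7.png",im[:,:,::-1])
E
```

```text
[-164.02838204   12.48392058  100.32524484] 338.8835764362344 34.65212442363701 [ 7.83111207 21.08667442  2.23595036] tang -18.865177758349898
```

Request:
{"name": "apply_moves", "arguments": {
  "targets": [
    [0.2,6.2,-0.6,0,0,0,1],
    [0,0,0,0,0,0,1]
  ]
}}

```text
time: 29.55
tool_pos: [426.0, -225.8, 82.4]
tcp_rot: [-179.4, -17.0, -7.6]
ft_force: [6.3, 26.0, 11.4]
finger_gap: 15.5
grip_force: 52.3
```

```bash
python3 now.py
```

```text
[-163.91108492    6.61858695  101.48566232] 348.8193521827003 34.13349196827219 [ 2.75889928 26.62248033 11.37684088] tang -23.911200661813442
```

Request:
{"name": "apply_moves", "arguments": {
  "targets": [
    [0,0,0,0,0,0,0.6],
    [0,0,0,0,0,0,0.3],
    [0,0,0,0,0,0,0],
    [0,0,0,0,0,0,0],
    [0,0,0,0,0,0,0],
    [0,0,-20,0,0,0,0],
    [0,0,-40,0,0,0,0],
    [0,0,-40,0,0,0,0],
    [0,0,-30,0,0,0,0],
    [0,0,0,0,0,0,0],
    [0,0,0,0,0,0,0]
  ]
}}

```text
time: 30.92
tool_pos: [387.4, -225.8, 206.7]
tcp_rot: [-179.9, -17.1, -7.6]
ft_force: [0.2, 0.3, -0.3]
finger_gap: 85.2
grip_force: 0.0
```

```bash
python3 - <<'E'
from st import *
from bench import optics
import cv2,pickle
c=optics.get_calibration("wrist");im=optics.snapshot("wrist");cv2.imwrite("pics/w8.png",im[:,:,::-1])
pv=lambda P:proj(c,w(V,P)).round(1)
# measure handle: dark pixels in region; jaw edges
for q in (980,1000,1020,1040,1060,1070):
    a=np.radians(q);print(q,pv([[-181+8*a/6.283,-36*np.sin(a),68+36*np.cos(a)]]))
g=cv2.cvtColor(im,cv2.COLOR_RGB2GRAY)
u=pv([[-165,10,100]])[0].astype(int);print(u)
for dr in(-10,0,15):print(g[u[1]+dr,u[0]-30:u[0]+30])
for x in(20,7,-7): print(x,pv([[x,0,90]]))
a=pv([[20,20,90]])[0].astype(int);print(a,g[max(0,a[1]-15):a[1]+40,a[0]])
E
```

```text
980 [[287.1 191.1]]
1000 [[285.7 190.7]]
1020 [[288.6 190.2]]
1040 [[295.9 189.7]]
1060 [[306.9 189.1]]
1070 [[313.3 188.9]]
[309 197]
[ 26  16  16  20  25  23  22  20  18  16  14  13  12  20  52  70  73  74
  74  74  74  74  86 145 160 160 161 161 160 161 160 161 160 161 161 161
 161 161 161 161 161 160 160 160 160 161 161 160 160 161 160 161 160 161
 161 161 160 161 160 161]
[ 26  16  20  23  28  27  25  22  18  13  14  14  12  13  40  67  73  74
  73  74  75  74  86 146 159 160 161 160 161 161 161 161 161 161 161 162
 161 161 161 161 160 161 161 158 158 158 158 158 156 139 133 132 133 133
 133 130  99  85  82  83]
[22  9  8  6  7  9 17 16 15 14 12 12  9 20 57 71 74 74 74 74 74 74 74 74
 74 74 74 74 75 74 75 74 74 75 74 75 75 74 75 75 74 74 74 74 74 74 74 74
 74 75 74 75 74 74 73 74 74 74 75 74]
20 [[320.    4.7]]
7 [[320.   18.4]]
-7 [[320.   33.2]]
[299   4] [125 123 105  66  54  52  54  53  54  53  53  53  54  54  52  53  55  70
 102 124 126 125 118  94  68  77  84  86  87  87  88  88  88  89  89  88
  88  88  88  89  89  89  89  89]
```

```bash
python3 - <<'E'
from st import *
from bench import optics
import cv2
c=optics.get_calibration("wrist");im=optics.snapshot("wrist")
g=cv2.cvtColor(im,cv2.COLOR_RGB2GRAY)
print(cv2.absdiff(g,cv2.cvtColor(cv2.imread("pics/w8.png"),cv2.COLOR_BGR2GRAY))[:240].max())
for r in range(150,230,8):
    m=np.where(g[r,240:340]<45)[0]+240;print(r,m.min() if len(m) else None,m.max() if len(m) else None,len(m))
pv=lambda P:proj(c,w(V,P)).round(1)
for q in range(940,1060,10):
    a=np.radians(q);h=np.array([-181+8*a/6.283,-36*np.sin(a),68+36*np.cos(a)])
    print(q,pv(h+[[27,0,0],[-27,0,0]]).ravel(),pv(h+[[0,8,0],[0,-8,0]])[:,0])
E
```

```text
74
150 None None 0
158 330 332 3
166 280 292 13
174 279 293 15
182 279 293 15
190 280 293 14
198 279 293 15
206 278 293 16
214 280 292 13
222 None None 0
940 [300.1 168.1 300.2 215. ] [293.2 307.1]
950 [295.9 167.6 296.1 215.1] [289. 303.]
960 [292.3 167.  292.5 215.3] [285.3 299.5]
970 [289.4 166.4 289.6 215.5] [282.2 296.8]
980 [287.3 165.7 287.5 215.8] [280.  294.8]
990 [286.1 164.9 286.3 216.1] [278.6 293.8]
1000 [285.9 164.2 286.1 216.4] [278.3 293.8]
1010 [286.8 163.4 287.  216.7] [279.  294.8]
1020 [288.9 162.6 289.  217. ] [280.9 297. ]
1030 [292.  161.8 292.2 217.2] [283.9 300.3]
1040 [296.2 161.1 296.3 217.4] [287.9 304.6]
1050 [301.3 160.4 301.4 217.6] [292.9 309.8]
```

```bash
python3 - <<'E'
from st import *
s,t,M=state();G=w(V,[-166,35.8,71.5])[0];print(M.T@(G+20*M[:,2]-s["tool_pos"]),s["joint_pos"])
E
```

```text
[ -9.97846607 -33.35144293 157.52528457] [-45.34380039 -33.47303673 124.46992968  10.73046998  75.74355209
  50.82693659]
```

Request:
{"name": "apply_moves", "arguments": {
  "targets": [
    [-5,-17,20,0,0,0,0.3],
    [-5,-16,30,0,0,0,0.3],
    [0,0,40,0,0,0,0.3],
    [0,0,37,0,0,0,0.3],
    [0,0,20,0,0,0,0.3],
    [0,0,10,0,0,0,0.3],
    [0,0,0,0,0,0,0.3],
    [0,0,0,0,0,0,1],
    [0,0,0,0,0,0,1],
    [0,0,0,0,0,0,1],
    [0,0,0,0,0,0,1],
    [0,0,0,0,0,0,1]
  ]
}}

```text
time: 32.52
tool_pos: [428.8, -196.9, 55.0]
tcp_rot: [-179.9, -17.2, -7.6]
ft_force: [2.8, 7.7, 1.4]
finger_gap: 15.2
grip_force: 48.7
```

```bash
python3 now.py; sed -i 's/range/range/' tab.py; python3 tab.py 993 6
```

```text
[-165.04091344   35.84260635   74.13733078] 279.7165277043863 36.36425798806292 [1.74887427 7.95142094 1.42139578] tang 0.059014785313230345
[2.0, 0.9, -5.9, 0, 0, 0, 1],[2.0, 1.9, -5.6, 0, 0, 0, 1],[1.8, 3.0, -5.2, 0, 0, 0, 1],[1.7, 3.8, -4.7, 0, 0, 0, 1],[1.5, 4.7, -4.0, 0, 0, 0, 1],[1.2, 5.3, -3.1, 0, 0, 0, 1],
```

Request:
{"name": "apply_moves", "arguments": {
  "targets": [
    [1.8,1.3,-5.8,0,0,0,1],
    [0,0,0,0,0,0,1]
  ]
}}

```text
time: 32.78
tool_pos: [428.7, -198.1, 61.1]
tcp_rot: [-179.8, -17.2, -7.6]
ft_force: [4.6, 6.9, -0.7]
finger_gap: 15.3
grip_force: 49.5
```

```bash
python3 now.py
```

```text
[-164.98598195   34.64241776   80.16737929] 289.3526915206864 36.717056347338946 [ 3.60471021  7.48246921 -0.6885572 ] tang -3.1292085639132763
```

Request:
{"name": "apply_moves", "arguments": {
  "targets": [
    [1.7,2.4,-5.5,0,0,0,1],
    [1.6,3.3,-5.1,0,0,0,1],
    [0,0,0,0,0,0,1]
  ]
}}

```text
time: 33.15
tool_pos: [428.1, -203.4, 71.9]
tcp_rot: [-179.8, -17.2, -7.6]
ft_force: [6.4, 7.7, -3.7]
finger_gap: 15.5
grip_force: 49.6
```

```bash
python3 now.py
```

```text
[-164.86202323   29.27906586   91.00929289] 308.16244414288707 37.238303621479155 [ 5.36220896  8.49930883 -3.66708782] tang -8.134956822703192
```

Request:
{"name": "apply_moves", "arguments": {
  "targets": [
    [-0.8,-1.7,2.5,0,0,0,1],
    [-0.8,-1.6,2.6,0,0,0,1],
    [0,0,0,0,0,0,1]
  ]
}}

```text
time: 33.52
tool_pos: [428.5, -200.1, 66.5]
tcp_rot: [-179.8, -17.2, -7.6]
ft_force: [8.9, 7.6, -3.9]
finger_gap: 15.1
grip_force: 49.5
```

```bash
python3 now.py
```

```text
[-164.93425958   32.56386333   85.59171425] 298.378891845049 37.011803591629885 [ 7.76810492  8.73911475 -3.94698516] tang -7.62635341940719
```

Request:
{"name": "apply_moves", "arguments": {
  "targets": [
    [-0.9,-1.2,2.8,0,0,0,1],
    [-0.9,-1.2,2.7,0,0,0,1],
    [0,0,0,0,0,0,1]
  ]
}}

```text
time: 33.9
tool_pos: [428.7, -198.0, 60.8]
tcp_rot: [-179.8, -17.2, -7.6]
ft_force: [7.0, 7.3, -3.5]
finger_gap: 15.4
grip_force: 49.6
```

```bash
python3 now.py
```

```text
[-165.00762189   34.75078762   79.93767795] 288.9587504278101 36.744052508985845 [ 5.98618368  8.15983881 -3.47439424] tang -5.936946230450895
```

Request:
{"name": "apply_moves", "arguments": {
  "targets": [
    [0,0,0,0,0,0,0.8],
    [0,0,0,0,0,0,0.6],
    [0,0,0,0,0,0,0.4],
    [0,0,0,0,0,0,0.3],
    [0,0,0,0,0,0,0.3],
    [0,0,-15,0,0,0,0.3],
    [0,0,-40,0,0,0,0.3],
    [0,0,-40,0,0,0,0.3],
    [0,0,-40,0,0,0,0.3],
    [0,10,-14,0,0,0,0],
    [0,19,0,0,0,0,0],
    [0,0,0,0,0,0,0],
    [0,0,0,0,0,0,0]
  ]
}}

```text
time: 35.52
tool_pos: [380.5, -221.9, 201.8]
tcp_rot: [-179.9, -17.0, -7.7]
ft_force: [0.4, -0.7, -0.3]
finger_gap: 85.5
grip_force: 0.0
```

```bash
python3 - <<'E'
from st import *
from bench import optics
import cv2
c=optics.get_calibration("wrist");im=optics.snapshot("wrist");cv2.imwrite("pics/w9.png",im[:,:,::-1])
g=cv2.cvtColor(im,cv2.COLOR_RGB2GRAY)
pv=lambda P:proj(c,w(V,P)).round(1)
for r in range(174,215,10):
    m=np.where(g[r,240:345]<45)[0]+240;print(r,m.min() if len(m) else None,m.max() if len(m) else None,len(m))
for q in range(980,1041,10):
    a=np.radians(q);h=np.array([-181+8*a/6.283,-36*np.sin(a),68+36*np.cos(a)])
    print(q,pv(h),pv(h+[[0,8,0],[0,-8,0]])[:,0])
# jaw strips and lever edges at z=90
for y in(20,-20):
    a=pv([[20,y,90],[6,y,90],[-20,y,90]]);print(a.ravel(),g[0:45,int(a[0,0])])
st=sensors.sense();print(st["time"],st["tool_pos"],st["ft_force"])
E
```

```text
174 281 295 15
184 282 295 14
194 282 295 14
204 282 295 14
214 None None 0
980 [[289.5 184.1]] [282.  297.1]
990 [[288.4 183.7]] [280.7 296.1]
1000 [[288.2 183.3]] [280.4 296.1]
1010 [[289.2 182.9]] [281.2 297.2]
1020 [[291.3 182.5]] [283.1 299.5]
1030 [[294.5 182.1]] [286.2 302.9]
1040 [[298.8 181.7]] [290.3 307.3]
[302.1  -6.9 302.1   8.2 302.2  36.2] [ 53  54  54  53  54  55  83 113 126 126 124 109  79  68  79  85  88  88
  87  87  87  88  88  88  89  88  88  88  88  88  88  88  88  89  89  90
  90  88  84  79  73  64  52  41  38]
[344.5  -7.  344.4   8.1 344.4  36.1] [ 54  55  54  54  53  59  95 125 126 125 124 106  70  69  79  83  84  84
  85  85  85  86  85  86  86  86  87  87  88  87  87  88  88  88  89  89
  89  84  78  76  71  60  49  40  38]
35.575 [ 380.58412532 -221.6991355   201.92228448] [ 0.84101655  0.503446   -0.38488642]
```

```bash
python3 -c "
from bench import r
print(r.hand_in())"
```

```text
the job is handed in; nothing more can be done
None
```

I clamped the lever in the vise along the jaws with the grip just outside, released the crank, withdrew the arm clear of everything and handed the job in at about 36 s. I couldn't measure the final jaw force: the crank sprang back slightly on release, and I estimate tens of newtons remain against the 8 N needed.

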